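Turn a printing block face up and seat it against the inking stop

ROBOT

A 6-joint arm with a two-finger parallel gripper is mounted at the origin on the work surface. World frame = base frame: x ahead of the robot, y to its left, z up, the work surface at z = 0. Lengths are in m, angles in rad, forces in N, time in s.
With the tool pointing down it reaches from about 0.425 to 0.95 m from the base axis. Payload 14.7 kg.
Tool frame: the origin (TCP) lies midway between the tips of the shut fingers; the grasp point (between the pads) lies 19 mm behind it; z points along the fingers, y is the direction in which the jaws open and shut (so a half turn about z gives the same grasp; the last joint's range is limited). The gripper opens to 85 mm and grips with 20 to 120 N. Pads are 22 mm wide; open, the fingers measure 114 mm over their backs; the gripper's body (76 mm by 85 mm) begins 54 mm behind the grasp point. The pads swing forward as they close: fully open they stand 13 mm farther back than shut.
Start: joints at [-1.291, 0.48, 1.596, -0, 1.065, -0.047], TCP at [0.209, -0.616, 0.231] pointing down, gripper open.
Joint ranges: [-2.75, 2.75], [-0.82, 2.05], [0.23, 2.67], [-1.56, 4.7], [0.09, 2.69], [-2.92, 2.92]. Speed limits (rad/s): [1.89, 1.89, 2.39, 3.01, 3.01, 3.01].

INTERFACE

Orientations are given as a unit quaternion [x, y, z, w].
In Python, from cell import r, vision, finish_job, trace, landmark_of gives the robot as it stands.
- The arm moves only by the tool arm_command, never from a script. Its argument "moves" is a list that holds one entry, the list of rows, each a list of 5 numbers: the shift along the tool's x, y, z in mm, then the turn about the tool's z in rad, then the closure, from -1 (fully open) to 1 (shut), so that 0 is half open. A call has 1 to 12 rows; each row shifts and turns the commanded pose from where the row before left it, along the tool's axes as they then stand; what a row does not reach is not made up. A row lasts 1/10 s, in which the tool goes at most 50 mm and 8.59 degrees, less where a joint would pass 70% of its speed; a pose out of reach is approached as far as the arm can. A call is refused whole if a number of a shift passes 50 or a number of a turn 0.15, either way. A call with a gripper value outside its range is refused whole. The fingers move at their own pace and stop on an object; "newtons" is the grip in N (left out, the last holds). Time passes only in rows, so rows that do not move let the fingers close. It gives the time, the measured TCP pose, the force and the opening at its end, in the units of the state.
- r.get_obs(): the state, without advancing time (a new reading comes with each control period).
- vision.grab_frame(name): name is "scene" or "side" or "wrist"; returns a dict with "color" (384x512x3 uint8, red, green, blue), "z_map" (384x512 float32, m along the optical axis (not along the pixel's ray), 0 where there is no reading), "K" (3x3 intrinsics, pixels), "R" (3x3) and "t" (3): a world point X has camera coordinates R X + t. Camera axes: x right, y down, z forward; pixel columns grow to the right and rows downward; lengths in m; the calibration is good to about 2 mm. A picture is of the moment at which its call begins.
- finish_job(): hands the job in, once; it reports no verdict.
Trained networks look in a picture, given as the dict that the camera call returned (one of the last four; its "shot" number tells which), for a name from the list of things; names that differ only in an ending like _2 or _b are one class to them, and where a whole thing is asked for, a point or a joint stands for the part that bears it (a point fixed in the world has none). Each returns a list of dicts, best first, with "conf" (0 to 1); they miss things now and then, are a little off and sometimes report something else, mostly with a low value. They report only what shows in the picture. A call takes as long as a camera call.
- trace(picture, query): "pixels" (384x512 bool, what is visible of it).
- landmark_of(picture, query): "at" ([x, y, z] in m, in the coordinates of the camera as it stood for that picture, good to about 4 mm: a listed point, or the origin of a listed thing).
The state is a dict: "clock": time; "joint_positions": joint angles; "dq": joint speeds; "tau": joint torques, N m; "position": TCP position; "tool_rot": TCP orientation; "wrist_force": force on the tool from outside, world axes, zero at the start; "wrist_torque": the same for the moment, N m; "opening": opening from 0.0 (shut) to 1.0 (fully open).
Only numpy, scipy, OpenCV 4.12 (cv2) and the standard library are available. Lean on these libraries where they do the work, as an engineer would, in place of code of your own. Each camera call takes 0.05 s, during which the arm holds its last target.

TASK

The rectangular printing block lies carved face down on the bench in front of the inking board. Without picking it up, push it with your fingers against the board's front edge until it tips up and turns over onto the board, carved face up; then push it back across the board until its long side sits flush and square against the stop, ready for inking. Leave the other things where they are, and take your hand away at the end.

Things in the scene. Friction and masses are not known exactly. Their poses are not given: they have to be found in the camera images.
- board: inking board, plywood screwed to the bench: 320 mm wide, 180 deep, 9 thick, square-edged. Origin: middle of its front edge (nearest the robot) at bench level; x runs level away from the front edge across the board, y along that edge to the left, z up. A dark wooden stop along its whole width, 24 mm thick, stands 20 mm above the board's top; its front face is at x = 132 mm.
- board_edge (a point): middle of the top front edge of the inking board, 9 mm above the bench: the edge that the block is tipped over
- stop_face (a point): middle of the stop's front face, 10 mm above the board's top
- block: printing block, wood, 88 mm (x) by 104 mm (y), 21 thick, about 0.13 kg, loose on the bench 15 to 50 mm before the board, a long side facing it. One side is smooth, the other has a dark carved pattern 4 mm high, set in 4 mm from the edges. Origin: centre of the carved face; z points out of the SMOOTH side (up at the start, down once face up); x points roughly along the board's x at the start.
- block_far (a point): middle of the block's edge face at +x of the block, half-way through its thickness (at the start the one towards the board)
- block_near (a point): the same at -x of the block (at the start the edge towards the robot). Dry wood: with the block against the board, fingertips pressed on this edge above the height of the board's top keep hold by friction and roll it up about the board's edge as they rise in an arc; past upright it topples onto the board by itself
- block_left (a point): the same at +y of the block
- block_right (a point): the same at -y of the block
- brayer: ink roller lying on the bench, black roller 36 mm across and 90 mm wide, wooden handle, 165 mm long overall; origin under the roller; not part of the job
- gouge: small carving gouge lying on the bench, 145 mm long, bulb-shaped wooden handle; origin where blade and handle meet; not part of the job
- flower_block: small round printing block, 56 mm across, 36 mm high, standing on one end of the inking board by the stop; origin under its centre; not part of the job
- knob_block: oblong printing block 80 x 58 x 30 mm with a turned knob on top (63 mm high overall); origin under its centre; not part of the job
- ink_tin: round lidded tin 71 mm across, 50 mm high; origin under its centre; not part of the job
- baren: flat round rubbing pad 112 mm across, 12 mm thick with a low strap handle 36 mm high, on the bench; origin under its centre; not part of the job
- brush_jar: white jar 72 mm across, 85 mm high (165 mm with the brushes in it); origin under its centre; not part of the job

How it is judged:
By the outcome, as a careful person would: the job done as asked, in the order asked, and still so for the second after the job is handed in, with the robot touching nothing.
It also fails if it takes over 54 s, if anything falls off the work surface, if the arm or the gripper's body presses on something with over 40 N, if the wrist force passes 120 N, or if a joint passes its speed limit or range.

## Working session

There is one attempt and no reset: what is moved stays moved. The work goes in short steps, Python scripts to look and compute and a tool call to move; the robot and the scene stay as the last step left them, time stands still between calls to the robot, and variables do not carry over. Pictures are saved under pics/ and viewed, and the job is handed in when it is done.

Besides the shell and the picture viewer there is one more tool, called as name(argument=value, ...), one argument or row to a line, values as JSON. arm_command: Moves the arm, as the interface text tells. Its arguments: {"type":"object","properties":{"moves":{"type":"array"},"newtons":{"type":"number"}},"required":["moves"]}

```bash
ls; mkdir -p pics
cat > h.py <<'E'
import numpy as np, cv2
from cell import r, vision, finish_job, trace, landmark_of
def grab(n,save=None):
    f=vision.grab_frame(n)
    if save: cv2.imwrite('pics/'+save,cv2.cvtColor(f['color'],cv2.COLOR_RGB2BGR))
    return f
def w(f,p): return np.array(f['R']).T@(np.array(p)-np.array(f['t']))
def lm(f,q):
    l=landmark_of(f,q)
    return [(round(float(d['conf']),2),np.round(w(f,d['at']),4).tolist()) for d in l[:2]]
def cloud(f):
    z=f['z_map'];v,u=np.mgrid[:z.shape[0],:z.shape[1]];K=np.array(f['K'])
    P=np.stack([(u-K[0,2])/K[0,0]*z,(v-K[1,2])/K[1,1]*z,z],-1)
    return (P-np.array(f['t']))@np.array(f['R'])
E
python3 - <<'E'
from h import *
print(r.get_obs())
for n in ['scene','side']:
    f=grab(n,n+'0.png')
    print(n,w(f,[0,0,0]))
    for q in ['board_edge','stop_face','block','block_far','block_near','block_left','block_right','flower_block']:
        print(q,lm(f,q))
E
```

```text
pics
{'clock': 0.0, 'joint_positions': array([-1.29063386e+00,  4.80825598e-01,  1.59689136e+00,  3.51435594e-05,
        1.06512712e+00, -4.66498729e-02]), 'dq': array([-0.00175079, -0.00035998, -0.00138827, -0.00027499, -0.00092027,
       -0.00061942]), 'tau': array([-1.54904556e-03, -9.50663710e+01, -4.30195105e+01, -6.29810638e-04,
        1.20706303e-02, -2.15833154e-05]), 'position': array([ 0.20854669, -0.61517861,  0.23066994]), 'tool_rot': array([ 9.86680086e-01,  1.62671500e-01, -5.76274660e-05, -6.23244246e-04]), 'wrist_force': array([ 0.54879387, -0.40213476,  0.80079365]), 'wrist_torque': array([0.00337897, 0.01109273, 0.0025545 ]), 'opening': 0.9998023215314963}
scene [1.39429033 0.206558   0.78866541]
board_edge [(0.72, [0.6378, -0.1984, -0.0016]), (0.71, [0.5689, 0.0663, 0.0122])]
stop_face [(0.76, [0.6993, 0.078, 0.0186])]
block [(0.93, [0.5046, 0.0579, 0.0001])]
block_far [(0.65, [0.5491, 0.0576, 0.009])]
block_near [(0.6, [0.4653, 0.0492, 0.01]), (0.31, [0.7019, 0.0781, 0.0158])]
block_left [(0.86, [0.5018, 0.1066, 0.0092])]
block_right [(0.78, [0.5152, 0.0054, 0.0091]), (0.4, [0.6351, -0.2011, -0.0011])]
flower_block [(0.89, [0.6574, 0.2002, 0.0089]), (0.49, [0.514, 0.0058, 0.0113])]
side [ 0.29431929 -0.59196837  0.44225291]
board_edge [(0.72, [0.5726, 0.0628, 0.0107]), (0.5, [0.4954, 0.1053, 0.01])]
stop_face [(0.96, [0.7004, 0.0729, 0.0199])]
block [(0.89, [0.5033, 0.0529, 0.0022])]
block_far [(0.83, [0.548, 0.0628, 0.0092])]
block_near [(0.77, [0.4627, 0.0487, 0.0114])]
block_left [(0.78, [0.4955, 0.1039, 0.013]), (0.7, [0.6507, 0.1944, 0.008])]
block_right [(0.97, [0.5129, -0.0024, 0.0117])]
flower_block [(0.82, [0.6512, 0.1931, 0.0117]), (0.5, [0.5264, 0.2948, -0.0046])]
```

View pics/scene0.png

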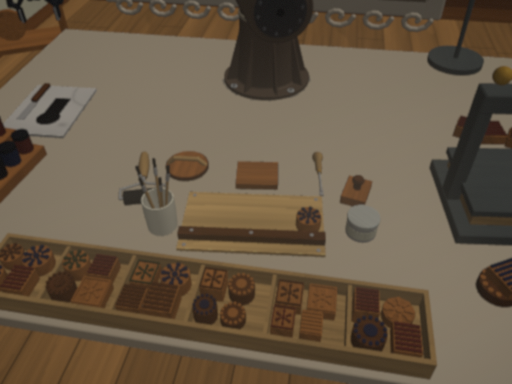

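View pics/side0.png

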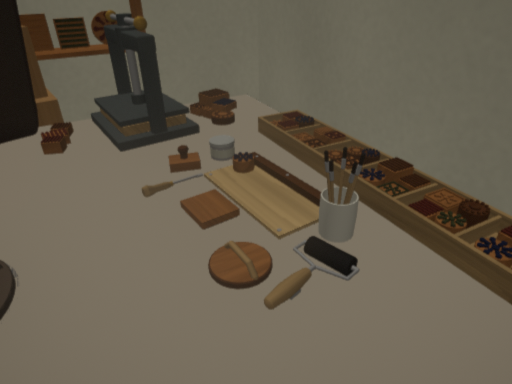

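The scene view shows the block at about (258,175) between the robot and the board (about 253,222), with the flower block at (308,216). The jar is at (160,210) and the baren at (187,165), both clear on the −y side. Next I'll fit the board and block yaw from depth.

```bash
cat > fit.py <<'E'
from h import *
def rect(f,q,zlo,zhi):
    t=trace(f,q)
    m=t[0]['pixels']; P=cloud(f)
    ok=m&(f['z_map']>0)
    Q=P[ok]; 
    print(q,round(float(t[0]['conf']),2),ok.sum(),'z pct',np.round(np.percentile(Q[:,2],[5,50,95]),4))
    Q=Q[(Q[:,2]>zlo)&(Q[:,2]<zhi)]
    (c,s,a)=cv2.minAreaRect((Q[:,:2]*1000).astype(np.float32))
    print('  rect c',np.round(c,1),'size',np.round(s,1),'ang',round(a,1), 'rad',round(np.radians(a),3))
    return Q
E
python3 - <<'E'
from fit import *
for n in ['scene','side']:
    f=grab(n)
    print(n); rect(f,'block',0.015,0.03); rect(f,'board',0.003,0.016); rect(f,'board',0.024,0.035)
    for q in ['baren','brush_jar','gouge','knob_block','brayer','ink_tin','flower_block']: print(q,lm(f,q)[:1])
E
```

```text
scene
block 0.56 1155 z pct [0.0076 0.02   0.0228]
  rect c [508.   55.7] size [ 93.  102.4] ang 7.8 rad 0.135
board 0.87 8153 z pct [0.0052 0.0093 0.0295]
  rect c [660.2  70.6] size [191.1 321.6] ang 6.3 rad 0.11
board 0.87 8153 z pct [0.0052 0.0093 0.0295]
  rect c [715.9  78.3] size [ 32.1 319.9] ang 7.1 rad 0.124
baren [(0.77, [0.4895, -0.1309, -0.0006])]
brush_jar [(0.96, [0.7016, -0.1317, 0.0009])]
gouge [(0.67, [0.468, 0.2073, -0.0014])]
knob_block [(0.6, [0.5294, 0.2966, -0.0038])]
brayer [(0.94, [0.6364, -0.1986, 0.0012])]
ink_tin [(0.92, [0.6422, 0.3154, 0.0005])]
flower_block [(0.95, [0.6593, 0.1975, 0.011])]
side
block 0.92 1455 z pct [0.0055 0.0196 0.0211]
  rect c [505.1  52.2] size [ 89.4 106.6] ang 8.1 rad 0.142
board 0.65 5232 z pct [0.0049 0.0081 0.0279]
  rect c [659.6  67.3] size [181.8 323.4] ang 6.3 rad 0.11
board 0.65 5232 z pct [0.0049 0.0081 0.0279]
  rect c [711.3  89.9] size [ 26.7 287.6] ang 6.1 rad 0.106
baren [(0.79, [0.4934, -0.1339, 0.001])]
brush_jar []
gouge [(0.58, [0.4695, 0.2023, -0.0002])]
knob_block [(0.59, [0.5266, 0.2972, -0.0047])]
brayer [(0.94, [0.6337, -0.1997, -0.0009])]
ink_tin [(0.67, [0.6417, 0.3109, 0.0004])]
flower_block [(0.8, [0.6523, 0.1935, 0.0101])]
```

arm_command(
  moves=[
    [[0, 0, 0, 0.11, 0], [0, 0, 0, 0.107, 0], [30, -38, 0, 0, 0], [30, -38, 0, 0, 0], [30, -38, 0, 0, 0], [30, -38, 0, 0, 0], [30, -38, 0, 0, 0], [30, -38, 0, 0, 0], [30, -38, 0, 0, 0], [30, -38, 0, 0, 0], [30, -38, 0, 0, 0], [30, -38, 0, 0, 0]],
  ],
  newtons=60,
)

```text
clock: 3.2
position: [0.466, -0.2032, 0.2316]
tool_rot: [0.998, 0.055, 0.0, 0.0]
wrist_force: [1.2, -1.2, 0.3]
opening: 0.498
```

arm_command(
  moves=[
    [[0, -42, 0, 0, 0], [0, -42, 0, 0, 0], [0, -42, 0, 0, 0], [0, -42, 10, 0, 0], [0, -42, 20, 0, 0], [0, -42, 30, 0, 0], [0, 0, 40, 0, 0], [0, 0, 40, 0, 0], [0, 0, 20, 0, 0], [0, 0, 10, 0, 0], [0, 0, 0, 0, 0]],
  ],
)

```text
clock: 4.3
position: [0.4373, 0.0441, 0.0615]
tool_rot: [0.998, 0.055, -0.001, -0.0]
wrist_force: [-0.2, 0.5, 0.3]
opening: 0.503
```

Run:
```python
from h import *
o=r.get_obs();print(o['clock'],o['position'],o['wrist_force'],o['joint_positions'])
f=grab('side');c=cv2.resize(f['color'][100:300,100:366],None,fx=3,fy=3,interpolation=cv2.INTER_CUBIC)
cv2.imwrite('pics/s1.png',cv2.cvtColor(c,cv2.COLOR_RGB2BGR))
f=grab('wrist','w1.png')
for q in ['block_near','block_left','block_right','block_far','board_edge']: print(q,lm(f,q)[:1])
P=cloud(f)
```

```text
4.3 [0.43732438 0.04411451 0.06154582] [-0.15054309  0.51270815  0.26161171] [ 3.15470017e-02  4.77733458e-01  2.21246636e+00 -8.73327540e-06
  4.53097908e-01  1.49264184e+00]
block_near [(0.69, [0.463, 0.0497, 0.0104])]
block_left [(0.86, [0.4979, 0.1045, 0.0123])]
block_right [(0.94, [0.5143, 0.0027, 0.0093])]
block_far [(0.74, [0.4734, 0.205, -0.0005])]
board_edge []
```

View pics/s1.png

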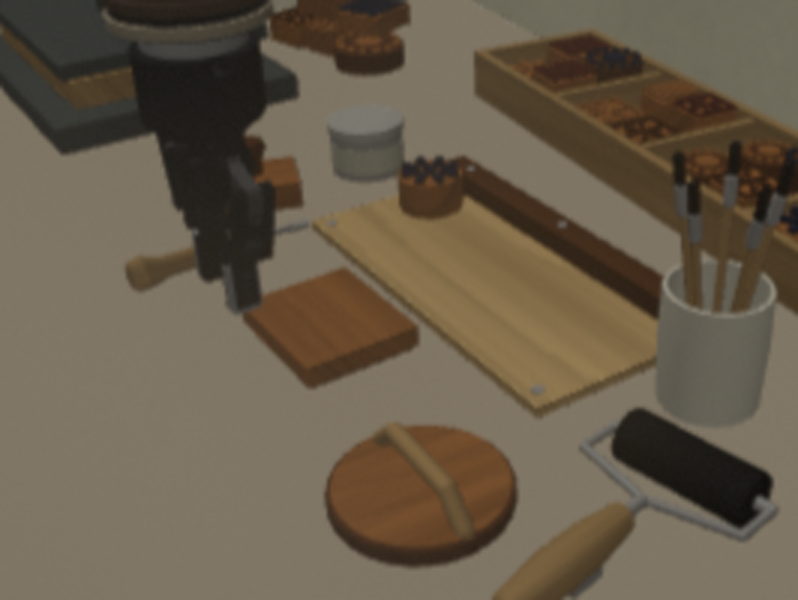

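View pics/w1.png

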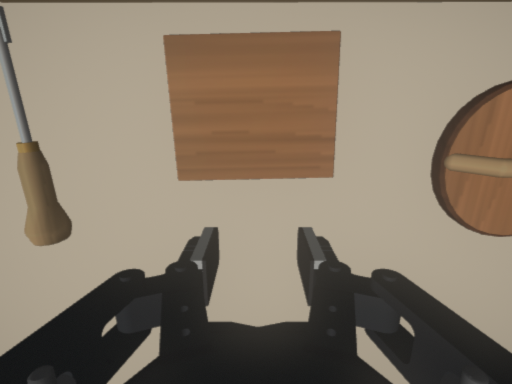

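Run:
```python
from h import *
f=grab('wrist');P=cloud(f)
for n,f2,sl in (('wrist',f,(slice(222,300),slice(185,222))),('wrist',f,(slice(222,300),slice(295,330)))):
    p=P[sl].reshape(-1,3);p=p[p[:,2]>0.02]
    i=np.argsort(p[:,2])[:15:2];print(np.round(p[i],4).tolist())
    print(np.round([p[:,0].max(),p[:,1].min(),p[:,1].max()],4))
f=grab('side');P=cloud(f);p=P[170:205,170:190].reshape(-1,3);p=p[(p[:,0]>.4)&(p[:,0]<.455)&(p[:,2]>.03)]
print(np.round(p[np.argsort(p[:,2])[:10]],4).tolist(), p[:,0].max())
```

```text
[[0.4382, 0.0656, 0.0632], [0.4361, 0.0654, 0.0638], [0.441, 0.0657, 0.0642], [0.4401, 0.0656, 0.0646], [0.4337, 0.0651, 0.0648], [0.438, 0.0654, 0.0651], [0.435, 0.0651, 0.0651], [0.4311, 0.0648, 0.0657]]
[0.5095 0.0517 0.0796]
[[0.4446, 0.0231, 0.0631], [0.4437, 0.0231, 0.0637], [0.4421, 0.0229, 0.0641], [0.4416, 0.0229, 0.0644], [0.44, 0.0226, 0.0646], [0.4448, 0.0234, 0.0648], [0.4501, 0.0237, 0.0649], [0.441, 0.0229, 0.0654]]
[0.5095 0.0101 0.0517]
[[0.4398, 0.0154, 0.0638], [0.446, 0.016, 0.0638], [0.4382, 0.0636, 0.064], [0.4299, 0.0634, 0.0641], [0.4377, 0.0148, 0.0647], [0.4361, 0.0632, 0.0648], [0.4342, 0.0637, 0.0651], [0.4483, 0.0164, 0.0652], [0.4437, 0.0147, 0.0652], [0.433, 0.0122, 0.0653]] 0.4521599607627212
```

Side crop: the fingertips at (245,305) are clear behind the block. In the wrist view the block (edges at 178–335, row 180) sits centred and square to the fingers. The tips are about 2 mm above the TCP, so I'll lower them to about 13 mm and push the block to the board.

arm_command(
  moves=[
    [[0, 0, 40, 0, 0], [0, 0, 10.5, 0, 0], [0, 0, 0, 0, 0], [8, 0, 0, 0, 0], [3, 0, 0, 0, 0], [4, 0, 0, 0, 0], [4, 0, 0, 0, 0], [4, 0, 0, 0, 0], [4, 0, 0, 0, 0], [3, 0, 0, 0, 0], [0, 0, 0, 0, 0]],
  ],
)

```text
clock: 5.85
position: [0.4682, 0.0475, 0.0118]
tool_rot: [0.998, 0.055, 0.0, 0.0]
wrist_force: [-0.1, 0.5, -0.2]
opening: 0.504
```

Run:
```python
from h import *
f=grab('wrist','w2.png')
o=r.get_obs();print(o['clock'],o['position'],o['wrist_force'])
f=grab('side');c=cv2.resize(f['color'][130:270,150:336],None,fx=4,fy=4,interpolation=cv2.INTER_CUBIC)
cv2.imwrite('pics/s2.png',cv2.cvtColor(c,cv2.COLOR_RGB2BGR))
```

```text
5.9 [0.4678802  0.04748986 0.01171285] [-0.52959605 -0.32431992 -0.49010779]
```

View pics/w2.png

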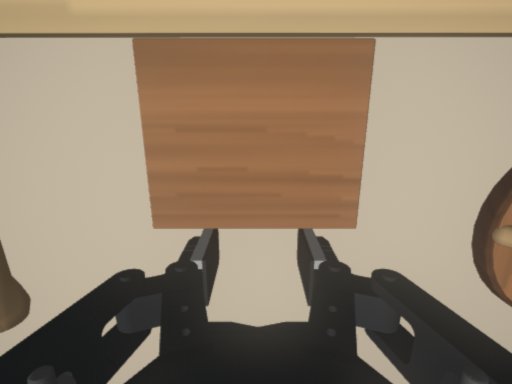

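View pics/s2.png

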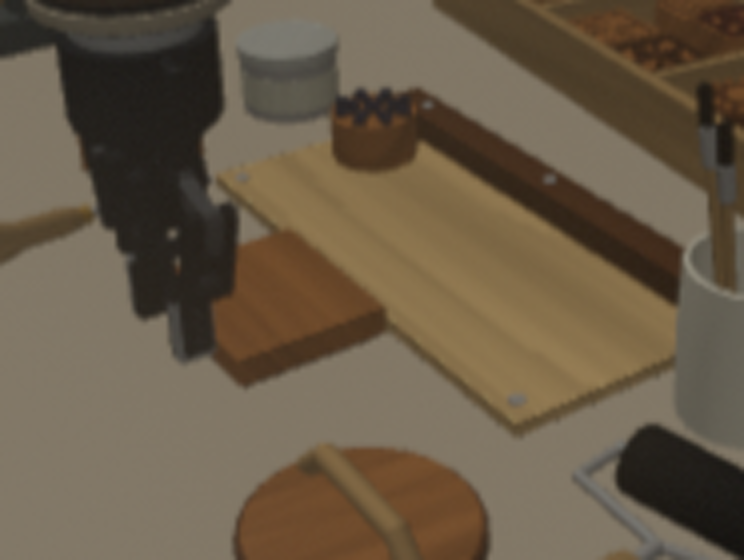

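The wrist view shows the block square to the board, with only a 1–3 mm gap at row ~36. I'll push on slowly until the force rises.

arm_command(
  moves=[
    [[1, 0, 0, 0, 0], [1, 0, 0, 0, 0], [1, 0, 0, 0, 0], [0, 0, 0, 0, 0]],
  ],
)

```text
clock: 6.35
position: [0.4707, 0.0478, 0.0117]
tool_rot: [0.998, 0.055, 0.0, 0.0]
wrist_force: [-0.2, -0.6, -0.7]
opening: 0.497
```

arm_command(
  moves=[
    [[1, 0, 0, 0, 0], [1, 0, 0, 0, 0], [0, 0, 0, 0, 0]],
  ],
)

```text
clock: 6.65
position: [0.4728, 0.048, 0.0117]
tool_rot: [0.998, 0.055, 0.0, 0.0]
wrist_force: [0.1, -0.6, -0.2]
opening: 0.498
```

arm_command(
  moves=[
    [[1, 0, 0, 0, 0], [1, 0, 0, 0, 0], [0, 0, 0, 0, 0]],
  ],
)

```text
clock: 6.95
position: [0.473, 0.0481, 0.0116]
tool_rot: [0.998, 0.055, -0.001, -0.0]
wrist_force: [-6.7, -1.9, 5.4]
opening: 0.499
```

Run:
```python
from h import *
f=grab('wrist','w3.png')
o=r.get_obs();print(o['clock'],o['position'],o['wrist_force'])
```

```text
7.0 [0.47296455 0.04812012 0.01158299] [-7.87975446 -2.13327114  4.45675178]
```

Contact: about 7 N from 2 mm of commanded overlap, so roughly 4 N/mm. Next I'll compute the arc increments.

Run:
```python
import numpy as np
t=np.radians(np.arange(0,112,3)); 
R=88-np.interp(np.degrees(t),[0,15,110],[2,3,3]); h=4.6
x=-R*np.cos(t)+h*np.sin(t); z=R*np.sin(t)+h*np.cos(t)
for i in range(1,len(t)): print(round(np.degrees(t[i])),round(x[i]-x[i-1],1),round(-(z[i]-z[i-1]),1),'cum',round(x[i]-x[0],1),round(z[i]-z[0],1))
```

```text
3 0.6 -4.5 cum 0.6 4.5
6 0.8 -4.4 cum 1.3 8.9
9 1.0 -4.4 cum 2.4 13.3
12 1.2 -4.3 cum 3.6 17.6
15 1.5 -4.2 cum 5.1 21.8
18 1.5 -4.2 cum 6.6 26.0
21 1.7 -4.1 cum 8.3 30.2
24 1.9 -4.0 cum 10.2 34.2
27 2.1 -3.9 cum 12.4 38.1
30 2.3 -3.8 cum 14.7 41.9
33 2.5 -3.7 cum 17.2 45.6
36 2.7 -3.5 cum 19.9 49.1
39 2.9 -3.4 cum 22.8 52.5
42 3.1 -3.2 cum 25.9 55.7
45 3.2 -3.1 cum 29.1 58.8
48 3.4 -2.9 cum 32.5 61.6
51 3.5 -2.7 cum 36.1 64.4
54 3.7 -2.5 cum 39.8 66.9
57 3.8 -2.3 cum 43.6 69.2
60 3.9 -2.1 cum 47.5 71.3
63 4.0 -1.9 cum 51.5 73.2
66 4.1 -1.7 cum 55.6 74.9
69 4.2 -1.5 cum 59.8 76.4
72 4.3 -1.3 cum 64.1 77.7
75 4.3 -1.0 cum 68.4 78.7
78 4.4 -0.8 cum 72.8 79.5
81 4.4 -0.6 cum 77.2 80.1
84 4.4 -0.3 cum 81.7 80.4
87 4.5 -0.1 cum 86.1 80.5
90 4.5 0.1 cum 90.6 80.4
93 4.4 0.4 cum 95.0 80.0
96 4.4 0.6 cum 99.5 79.5
99 4.4 0.8 cum 103.8 78.6
102 4.3 1.0 cum 108.2 77.6
105 4.3 1.3 cum 112.4 76.3
108 4.2 1.5 cum 116.6 74.8
111 4.1 1.7 cum 120.8 73.1
```

arm_command(
  moves=[
    [[0.6, 0, -4.5, 0, 0], [0.8, 0, -4.4, 0, 0], [1.0, 0, -4.4, 0, 0], [1.2, 0, -4.3, 0, 0], [1.5, 0, -4.2, 0, 0]],
  ],
)

```text
clock: 7.5
position: [0.478, 0.0487, 0.0334]
tool_rot: [0.998, 0.055, -0.001, 0.0]
wrist_force: [-6.4, -0.8, 2.4]
opening: 0.499
```

Run:
```python
from h import *
f=grab('side');c=cv2.resize(f['color'][130:270,150:336],None,fx=4,fy=4,interpolation=cv2.INTER_CUBIC)
cv2.imwrite('pics/s3.png',cv2.cvtColor(c,cv2.COLOR_RGB2BGR))
o=r.get_obs();print(o['clock'],o['position'],o['wrist_force'])
```

```text
7.55 [0.47830323 0.04871637 0.03393719] [-8.60719184 -1.19859174  3.13719822]
```

View pics/s3.png

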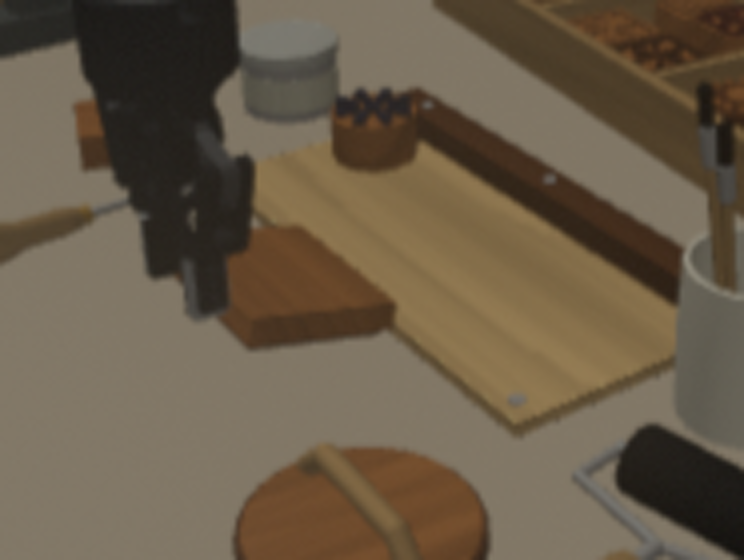

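The block's near edge at (250,340) has risen with the fingertips, and the far edge is still held at the board (390,310). I'll continue the arc to 45°.

arm_command(
  moves=[
    [[1.5, 0, -4.2, 0, 0], [1.7, 0, -4.1, 0, 0], [1.9, 0, -4.0, 0, 0], [2.1, 0, -3.9, 0, 0], [2.3, 0, -3.8, 0, 0], [2.5, 0, -3.7, 0, 0], [2.7, 0, -3.5, 0, 0], [2.9, 0, -3.4, 0, 0], [3.1, 0, -3.2, 0, 0], [3.2, 0, -3.1, 0, 0]],
  ],
)

```text
clock: 8.55
position: [0.5029, 0.0514, 0.0706]
tool_rot: [0.998, 0.055, -0.001, -0.0]
wrist_force: [-5.7, -0.2, 4.7]
opening: 0.502
```

Run:
```python
from h import *
f=grab('side');c=cv2.resize(f['color'][130:270,150:336],None,fx=4,fy=4,interpolation=cv2.INTER_CUBIC)
cv2.imwrite('pics/s4.png',cv2.cvtColor(c,cv2.COLOR_RGB2BGR))
o=r.get_obs();print(o['clock'],o['position'],o['wrist_force'])
```

```text
8.6 [0.50366264 0.05146441 0.07108235] [-6.99756202 -1.14066834  9.32831366]
```

View pics/s4.png

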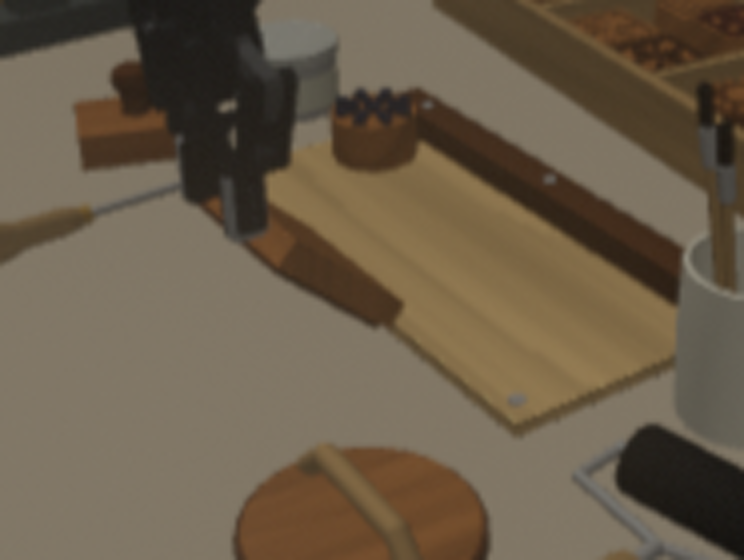

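The block is at about 45°, with the fingers on its near edge at (245,235) and the far edge pivoting at (385,310). I'll continue.

arm_command(
  moves=[
    [[3.4, 0, -2.9, 0, 0], [3.5, 0, -2.7, 0, 0], [3.7, 0, -2.5, 0, 0], [3.8, 0, -2.3, 0, 0], [3.9, 0, -2.1, 0, 0], [4.0, 0, -1.9, 0, 0], [4.1, 0, -1.7, 0, 0], [4.2, 0, -1.5, 0, 0], [4.3, 0, -1.3, 0, 0], [4.3, 0, -1.0, 0, 0]],
  ],
)

```text
clock: 9.6
position: [0.543, 0.0558, 0.0917]
tool_rot: [0.998, 0.055, 0.001, -0.0]
wrist_force: [-7.7, 0.3, 28.5]
opening: 0.503
```

Run:
```python
from h import *
f=grab('side');c=cv2.resize(f['color'][130:270,150:336],None,fx=4,fy=4,interpolation=cv2.INTER_CUBIC)
cv2.imwrite('pics/s5.png',cv2.cvtColor(c,cv2.COLOR_RGB2BGR))
o=r.get_obs();print(o['clock'],o['position'],o['wrist_force'])
```

```text
9.65 [0.54417267 0.05589588 0.09200666] [-5.78661071  0.77398291 27.99566381]
```

View pics/s5.png

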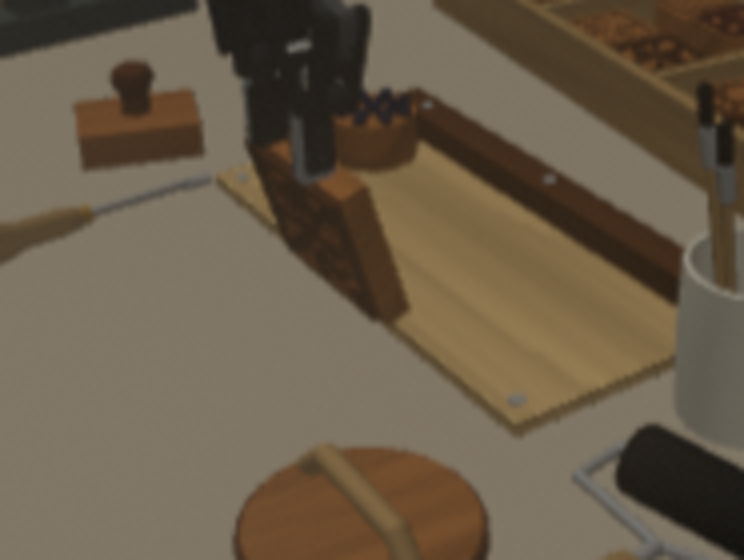

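The block is at about 75°, standing on the board edge with the carved face towards the robot. The vertical force is up to 28 N, so I'll ease the press while carrying on past upright.

arm_command(
  moves=[
    [[4.2, 0, -2.0, 0, 0], [4.4, 0, -0.9, 0, 0], [4.4, 0, -0.6, 0, 0], [4.4, 0, -0.3, 0, 0], [4.5, 0, -0.1, 0, 0]],
  ],
)

```text
clock: 10.15
position: [0.5654, 0.0583, 0.095]
tool_rot: [0.998, 0.055, 0.001, -0.0]
wrist_force: [-0.2, 0.9, 9.5]
opening: 0.503
```

Run:
```python
from h import *
f=grab('side');c=cv2.resize(f['color'][130:270,150:336],None,fx=4,fy=4,interpolation=cv2.INTER_CUBIC)
cv2.imwrite('pics/s6.png',cv2.cvtColor(c,cv2.COLOR_RGB2BGR))
o=r.get_obs();print(o['clock'],o['position'],o['wrist_force'])
```

```text
10.2 [0.56634813 0.05841494 0.09508751] [0.985088   1.79282131 5.47586678]
```

View pics/s6.png

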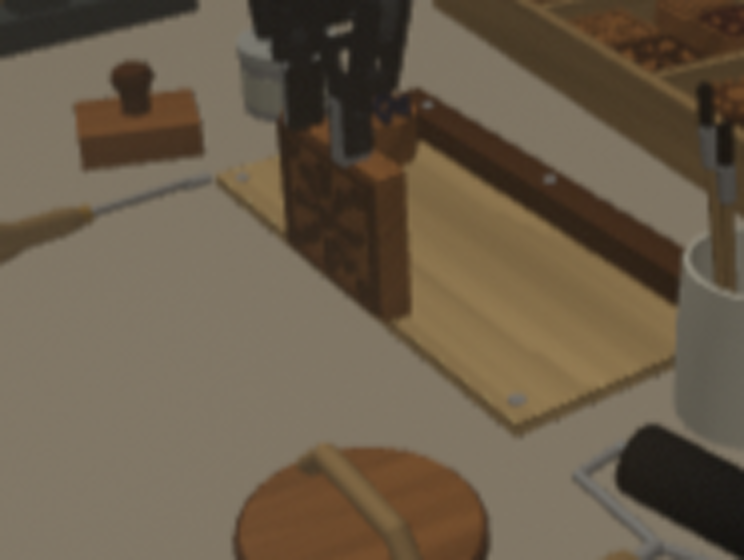

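The block is upright, its top under the fingertips at (350,155) and its foot on the board edge. I'll carry on gently over the tipping point.

arm_command(
  moves=[
    [[4.2, 0, -0.2, 0, 0], [4.2, 0, -0.2, 0, 0], [4.2, 0, -0.2, 0, 0], [4.2, 0, -0.1, 0, 0], [4.2, 0, 0, 0, 0], [4, 0, 0, 0, 0]],
  ],
)

```text
clock: 10.8
position: [0.5907, 0.061, 0.096]
tool_rot: [0.998, 0.055, 0.002, -0.0]
wrist_force: [0.1, 1.9, 8.2]
opening: 0.497
```

Run:
```python
from h import *
f=grab('side');c=cv2.resize(f['color'][130:270,150:336],None,fx=4,fy=4,interpolation=cv2.INTER_CUBIC)
cv2.imwrite('pics/s7.png',cv2.cvtColor(c,cv2.COLOR_RGB2BGR))
o=r.get_obs();print(o['clock'],o['position'],o['wrist_force'])
```

```text
10.85 [0.59129671 0.06111039 0.09593537] [1.34446605 1.65411273 7.24640264]
```

View pics/s7.png

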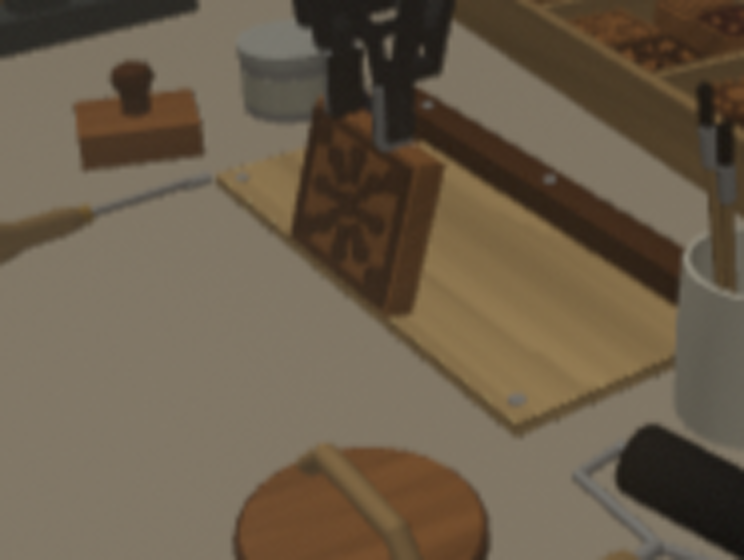

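The block now leans about 15° over the board, past its balance point. I'll nudge it once more and lift off.

arm_command(
  moves=[
    [[4.2, 0, 0.5, 0, 0], [4.2, 0, 0.5, 0, 0], [4, 0, 0.5, 0, 0], [2, 0, -12, 0, 0], [0, 0, -20, 0, 0], [0, 0, -20, 0, 0], [0, 0, 0, 0, 0], [0, 0, 0, 0, 0]],
  ],
)

```text
clock: 11.65
position: [0.6036, 0.0624, 0.1463]
tool_rot: [0.998, 0.055, 0.001, 0.0]
wrist_force: [-0.1, -0.0, 0.3]
opening: 0.503
```

Run:
```python
from fit import *
f=grab('side');c=cv2.resize(f['color'][130:270,150:336],None,fx=4,fy=4,interpolation=cv2.INTER_CUBIC)
cv2.imwrite('pics/s8.png',cv2.cvtColor(c,cv2.COLOR_RGB2BGR))
o=r.get_obs();print(o['clock'],o['position'],o['wrist_force'])
rect(f,'block',0.02,0.035)
for q in ['block','block_near','block_far','block_left','block_right','stop_face']: print(q,lm(f,q)[:1])
```

```text
11.7 [0.60315554 0.06242438 0.14561345] [-0.08369277  0.01574904  0.20549368]
block 0.59 1284 z pct [0.0088 0.0253 0.0296]
  rect c [627.7  63.9] size [ 86.6 106.8] ang 6.5 rad 0.113
block [(0.57, [0.6311, 0.0633, 0.0314])]
block_near [(0.77, [0.6748, 0.0745, 0.0205])]
block_far [(0.78, [0.5848, 0.0633, 0.0188])]
block_left [(0.86, [0.6198, 0.1154, 0.019])]
block_right [(0.83, [0.6357, 0.0118, 0.02])]
stop_face [(0.72, [0.705, 0.0722, 0.0182])]
```

View pics/s8.png

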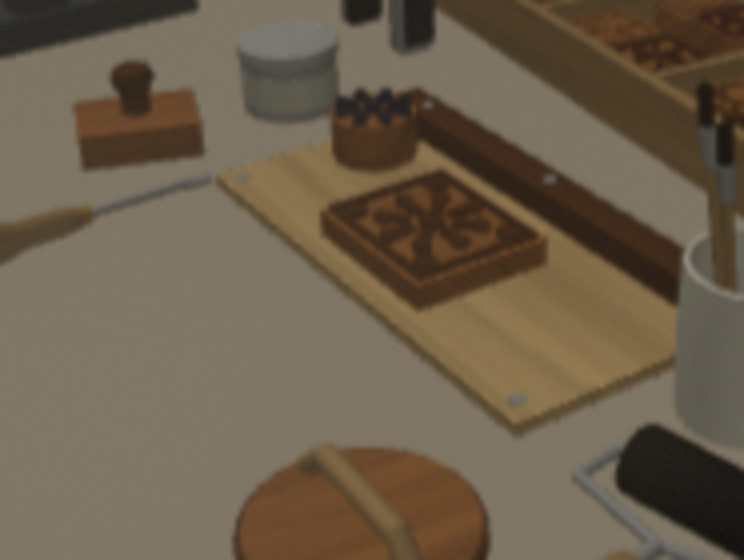

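The block lies carved face up on the board, nearly square, with its front edge from (322,225) to (420,305) and the flower block untouched. I'll go behind it, lower, and push towards the stop.

arm_command(
  moves=[
    [[-42, 0, 0, 0, 0], [0, 0, 40, 0, 0], [0, 0, 40, 0, 0], [0, 0, 40, 0, 0], [0, 0, 10, 0, 0], [0, 0, 0, 0, 0], [8, 0, 0, 0, 0], [3, 0, 0, 0, 0], [4, 0, 0, 0, 0], [4, 0, 0, 0, 0], [4, 0, 0, 0, 0], [0, 0, 0, 0, 0]],
  ],
)

```text
clock: 13.25
position: [0.5852, 0.0604, 0.0157]
tool_rot: [0.998, 0.055, 0.001, -0.0]
wrist_force: [0.3, 0.1, -0.3]
opening: 0.501
```

Run:
```python
from h import *
f=grab('wrist','w9.png')
f=grab('side');c=cv2.resize(f['color'][130:270,150:336],None,fx=4,fy=4,interpolation=cv2.INTER_CUBIC)
cv2.imwrite('pics/s9.png',cv2.cvtColor(c,cv2.COLOR_RGB2BGR))
o=r.get_obs();print(o['clock'],o['position'],o['wrist_force'])
```

```text
13.35 [0.58449549 0.06035594 0.01547012] [ 0.23074658  0.85523795 -0.22536103]
```

View pics/w9.png

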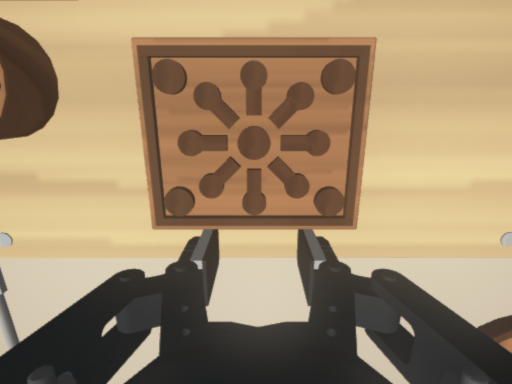

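View pics/s9.png

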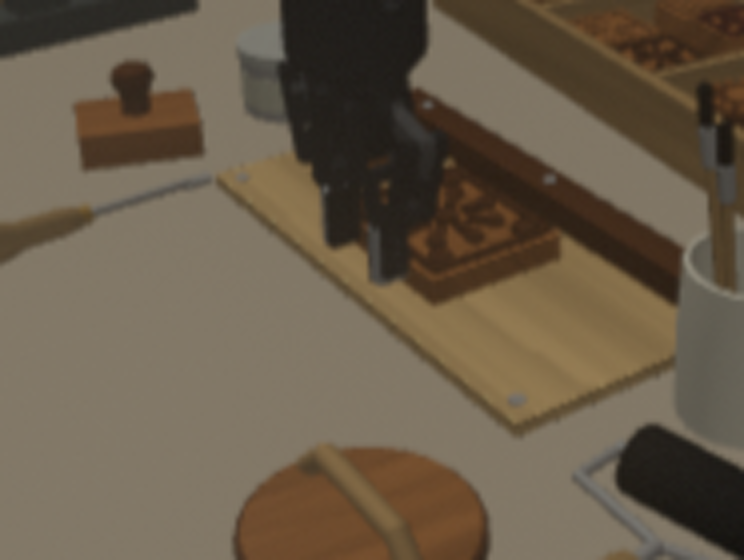

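The wrist view shows the block square to the fingers, with both tips on its front edge (row 228). About 18 mm remains to the stop.

arm_command(
  moves=[
    [[3, 0, 0, 0, 0], [3, 0, 0, 0, 0], [3, 0, 0, 0, 0], [3, 0, 0, 0, 0], [2, 0, 0, 0, 0], [1, 0, 0, 0, 0], [1, 0, 0, 0, 0], [1, 0, 0, 0, 0], [0, 0, 0, 0, 0]],
  ],
)

```text
clock: 14.25
position: [0.6014, 0.0622, 0.0154]
tool_rot: [0.998, 0.055, 0.0, 0.0]
wrist_force: [0.6, 0.2, -0.7]
opening: 0.497
```

arm_command(
  moves=[
    [[1, 0, 0, 0, 0], [1, 0, 0, 0, 0], [0, 0, 0, 0, 0]],
  ],
)

```text
clock: 14.55
position: [0.6035, 0.0624, 0.0155]
tool_rot: [0.998, 0.055, 0.0, -0.0]
wrist_force: [-0.2, 0.5, -0.8]
opening: 0.499
```

arm_command(
  moves=[
    [[1, 0, 0, 0, 0], [1, 0, 0, 0, 0], [0, 0, 0, 0, 0]],
  ],
)

```text
clock: 14.85
position: [0.6041, 0.0625, 0.0153]
tool_rot: [0.998, 0.055, -0.001, 0.0]
wrist_force: [-5.7, -1.6, 5.1]
opening: 0.501
```

Contact with the stop at about 6 N. I'll press a little more to square it.

arm_command(
  moves=[
    [[1, 0, 0, 0, 0], [1, 0, 0, 0, 0], [1, 0, 0, 0, 0], [0, 0, 0, 0, 0], [0, 0, 0, 0, 0]],
  ],
)

```text
clock: 15.35
position: [0.6043, 0.0626, 0.0149]
tool_rot: [0.998, 0.055, -0.004, 0.0]
wrist_force: [-18.3, -3.4, 12.1]
opening: 0.5
```

Run:
```python
from h import *
f=grab('wrist','w10.png')
f=grab('side');c=cv2.resize(f['color'][130:270,150:336],None,fx=4,fy=4,interpolation=cv2.INTER_CUBIC)
cv2.imwrite('pics/s10.png',cv2.cvtColor(c,cv2.COLOR_RGB2BGR))
o=r.get_obs();print(o['clock'],o['position'],o['wrist_force'],o['wrist_torque'])
```

```text
15.45 [0.60425883 0.06263775 0.01486949] [-18.29703281  -3.32845573  11.6623408 ] [-0.51838603  2.92809641  0.02447735]
```

View pics/w10.png

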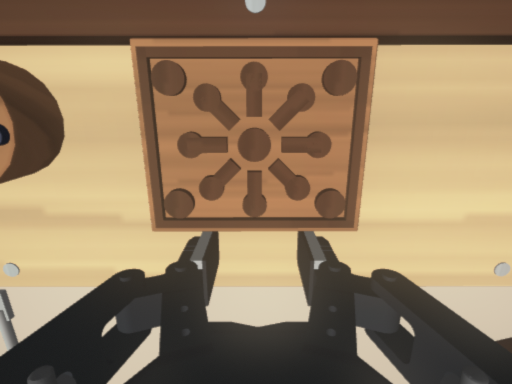

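View pics/s10.png

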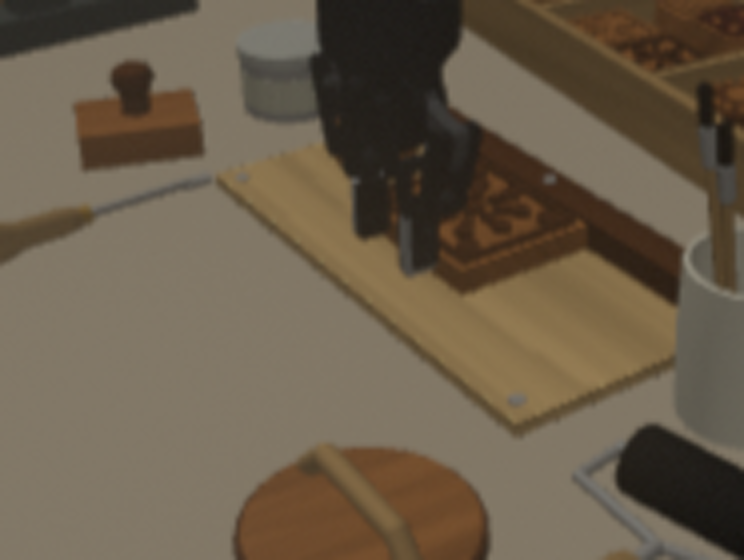

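In the wrist view the block's rear edge (row 40) meets the stop along its whole length, with no board showing between them. I'll back straight off and rise clear.

arm_command(
  moves=[
    [[-2, 0, 0, 0, 0], [-2, 0, 0, 0, 0], [-3, 0, 0, 0, 0], [-10, 0, 0, 0, 0], [-15, 0, 0, 0, 0], [0, 0, -30, 0, 0], [0, 0, -50, 0, 0], [0, 0, -50, 0, 0], [-30, 0, -40, 0, 0], [-40, 0, 0, 0, 0], [0, 0, 0, 0, 0]],
  ],
)

```text
clock: 16.55
position: [0.5019, 0.0515, 0.1862]
tool_rot: [0.998, 0.055, -0.001, 0.0]
wrist_force: [-0.4, 0.4, -0.9]
opening: 0.499
```

Run:
```python
from fit import *
f=grab('side');c=cv2.resize(f['color'][130:270,150:336],None,fx=4,fy=4,interpolation=cv2.INTER_CUBIC)
cv2.imwrite('pics/s11.png',cv2.cvtColor(c,cv2.COLOR_RGB2BGR))
rect(f,'block',0.02,0.035)
for q in ['block','stop_face','baren','gouge','knob_block','brayer','ink_tin','flower_block']: print(q,lm(f,q)[:1])
f=grab('scene');c=cv2.resize(f['color'][150:270,130:390],None,fx=3,fy=3,interpolation=cv2.INTER_CUBIC)
cv2.imwrite('pics/c11.png',cv2.cvtColor(c,cv2.COLOR_RGB2BGR))
rect(f,'block',0.02,0.035)
for q in ['block','stop_face','baren','gouge','knob_block','brayer','ink_tin','flower_block']: print(q,lm(f,q)[:1])
f=grab('wrist','w11.png')
o=r.get_obs();print(o['clock'],o['position'],o['wrist_force'])
```

```text
block 0.71 1167 z pct [0.0117 0.0256 0.0297]
  rect c [655.9  67.8] size [ 86.6 106.7] ang 7.6 rad 0.133
block [(0.9, [0.6584, 0.0656, 0.0334])]
stop_face [(0.59, [0.7031, 0.0729, 0.021])]
baren [(0.95, [0.4924, -0.1322, 0.0027])]
gouge [(0.82, [0.4688, 0.1984, -0.0046])]
knob_block [(0.68, [0.5286, 0.2963, -0.0052])]
brayer [(0.78, [0.6327, -0.197, 0.0003])]
ink_tin [(0.95, [0.6419, 0.3081, -0.0011])]
flower_block [(0.65, [0.6531, 0.1939, 0.0097])]Traceback (most recent call last):
  File "<stdin>", line 8, in <module>
  File "fit.py", line 4, in rect
    m=t[0]['pixels']; P=cloud(f)
      ~^^^
IndexError: list index out of range
```

View pics/s11.png

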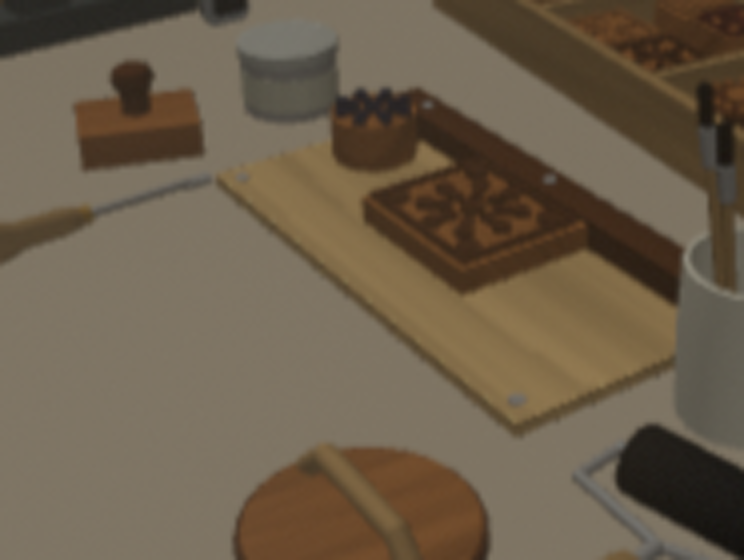

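View pics/c11.png

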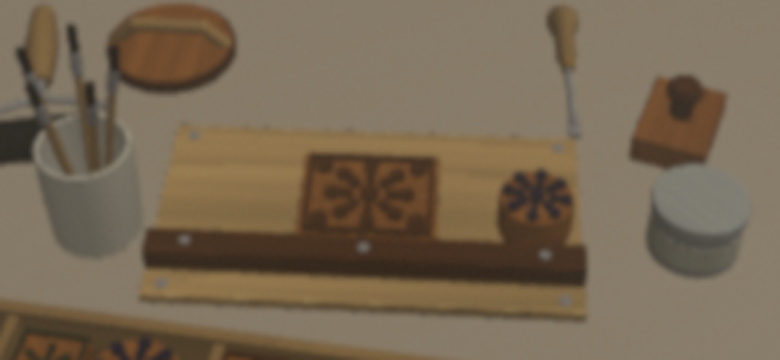

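Both views show the block face up against the stop, with the others unmoved. One wrist view will check the squareness from above.

Run:
```python
from h import *
f=grab('wrist','w11.png')
o=r.get_obs();print(o['clock'],o['position'],o['wrist_force'])
```

```text
17.2 [0.50691945 0.05180639 0.1852419 ] [-0.81076156  0.71771137  0.27692856]
```

View pics/w11.png

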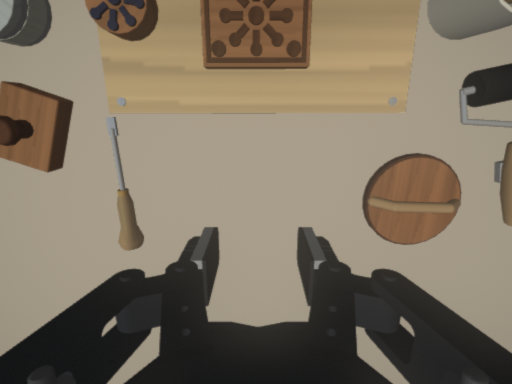

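The block's front edge (row 67) is parallel to the board's front edge (row 113), but the stop is out of view. I'll move forward, staying high, to see the seam.

arm_command(
  moves=[
    [[30, 0, 0, 0, 0], [30, 0, 0, 0, 0], [30, 0, 0, 0, 0], [10, 0, 0, 0, 0], [0, 0, 0, 0, 0], [0, 0, 0, 0, 0]],
  ],
)

```text
clock: 17.8
position: [0.6051, 0.0626, 0.185]
tool_rot: [0.998, 0.055, -0.001, 0.0]
wrist_force: [-0.7, -0.0, 0.1]
opening: 0.499
```

Run:
```python
from h import *
f=grab('wrist');c=cv2.resize(f['color'][0:230,130:390],None,fx=2.5,fy=2.5,interpolation=cv2.INTER_CUBIC)
cv2.imwrite('pics/w12.png',cv2.cvtColor(c,cv2.COLOR_RGB2BGR))
o=r.get_obs();print(o['clock'],o['position'],o['wrist_force'])
```

```text
17.85 [0.60490384 0.0626373  0.18517669] [ 0.20722108 -0.10990459 -0.15044465]
```

View pics/w12.png

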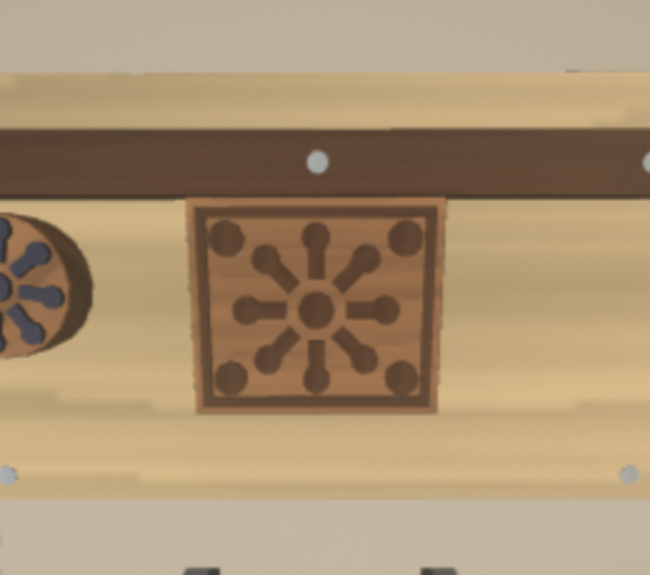

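The rear edge (row 198) is flush with the stop's front face from column 187 to column 445, parallel and with no gap. I'll draw back and hand in.

arm_command(
  moves=[
    [[-30, 0, -20, 0, 0], [-30, 0, -20, 0, 0], [-20, 0, 0, 0, 0], [0, 0, 0, 0, 0], [0, 0, 0, 0, 0]],
  ],
)

```text
clock: 18.35
position: [0.5262, 0.0539, 0.2259]
tool_rot: [0.998, 0.055, 0.0, -0.0]
wrist_force: [-0.1, 0.9, 1.0]
opening: 0.501
```

Run:
```python
from h import *
o=r.get_obs();print(o['clock'],o['position'],o['wrist_force'])
print(finish_job())
```

```text
18.35 [0.52615747 0.05389559 0.22588085] [-0.05578866  0.90812715  1.00578156]
the job is handed in; nothing more can be done
None
```

The block now lies carved face up on the inking board, its long side flush and square against the stop. I handed the job in at 18.35 s of the 54 s allowed. I pushed the block to the board's front edge with two half-open fingertips and rolled it up about that edge in an arc. It toppled onto the board, and I pushed it back to the stop and pressed it square at about 18 N. Then I drew the hand back and up, well clear of everything.

- **Seam:** the last wrist view shows no gap along the whole long side of the block.
- **Forces:** the highest wrist force I read was about 29 N, during the roll-up.
- **Other things:** the side camera put the baren, gouge, knob block, brayer, ink tin and flower block where they were at the start, to within a few mm. The jar looks undisturbed in the pictures, but I didn't re-measure it.
- **Disagreed:** the rough depth fit from the side camera gave the block's yaw as 0.133 rad, against about 0.11 for the board. That is within the noise of that fit, and the wrist view shows the edges parallel.
- **Failed:** the block tracing network found nothing in the final scene picture, so I judged that view by eye. It shows the block against the stop.

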